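Close the bar clamp on a glued scraper handle and keep it squeezed

TASK

The lint scraper's wooden handle has just been glued and lies in the bar clamp on the shelf. First push the headed pin at the back of the clamp fully home in its fork; then pump the clamp's trigger, never pushing the moving jaw with the hand, until the jaw's sprung pad presses the handle against the fixed jaw. Finish while still holding the trigger squeezed, with the pad pressed about half-way into the jaw and never all the way in, the pin still home, and the jug, spray bottle, peg tub and peg clip left where they stand.

Things in the scene. Friction and masses are not known exactly. Their poses are not given: they have to be found in the camera images.
- clamp: one-hand bar clamp fixed to the shelf, 360 by 60 mm. Origin at shelf level on its centre line; +x along the bar from handle end to moving-jaw end, z up. Along x (mm): pin in steel fork -118, black upright handle -45 to -29, grey trigger 1 to 11, steel fixed jaw 55 to 67 (100 high), two bed rails 65 to 200 (tops 50 above the shelf). Housing under handle and trigger: 38 wide, 61 high
- handle_back (a point): centre of the rear face (away from the trigger) of the fixed upright handle, 90 mm above the shelf; handle 16 mm thick, 26 wide, top 119 mm above the shelf. Handle and trigger can be pinched together from above: 56 mm over both with the trigger out, 36 mm fully in
- fixed_jaw_face (a point): centre of the fixed jaw's face on which the scraper handle is pressed, 67 mm above the shelf, clamp x = +67 mm
- pin (a joint): how far the vertical headed steel pin (shank 10 mm, round head 24 mm across and 8 mm thick) has been pushed down through fork and lug, m: 0 = 28 mm proud, 0.028 = home with its head on the fork. Stiff: about 5 N to push, stays where it is left, then meets a hard stop
- pin_top (a point): centre of the top of the pin's head: 82 mm above the shelf at pin value 0, 54 mm when home; the fork under it is 46 high
- trigger (a joint): how far the trigger has been pulled straight towards the handle (clamp -x), m: 0 = out, 0.020 = fully in. Its return spring takes 4 N at 0 and 6 N at 0.020 and pushes it out again as soon as it is let go
- trigger_face (a point): centre of the trigger's front face (towards the fixed jaw) on which to pull, 90 mm above the shelf; clamp x = +11 mm when out. The trigger is an upright grey bar 10 mm thick, 24 mm wide, top 118 mm above the shelf; 44 mm free between it and the fixed jaw
- jaw: moving jaw with toothed bar, slides along clamp -x to close; origin and axes equal the clamp's when fully open. A pulled trigger drags it by a pawl (teeth every 6 mm: up to 6 mm free play, 14 to 20 mm a full pull); an outgoing trigger slips back. 3 N of drag keeps it where it is left but cannot hold the pad's spring: the squeeze lasts only while the trigger is held in
- pad (a joint): how far the jaw's sprung rubber pad is pressed into the jaw, m: 0 = free, 0.014 = all the way in (crushing). Spring 1 N per mm, so this also tells the squeeze
- pad_face (a point): centre of the pad's face (34 mm wide, 32 mm high) that meets the scraper handle, 70 mm above the shelf
- scraper: lint scraper lying loose on the bed rails: glued two-part wooden handle 30 mm (clamp x) by 70 mm by 34 mm high, with an 80 by 40 mm aluminium blade 4 mm thick sticking out at its +y end. Origin at the centre of the handle's underside, 50 mm above the shelf; the jaw pushes it along the rails until it stands against the fixed jaw
- jug: closed blue detergent jug, 85 by 125 mm, 220 mm high, origin under its centre; leave alone
- spray: white stain-remover spray bottle, 66 mm across, 205 mm high, origin under its centre; leave alone
- peg_tub: green peg tub with closed lid, 126 mm across, 109 mm high, origin under its centre; leave alone
- peg_clip: spring clip gripping three yellow clothes pegs, about 90 by 70 mm, 22 mm high, lying flat, origin under the clip's centre; leave alone

How it is judged:
On the way, in this order (a step that is already met when the one before it is completed fails the run):
1. the pin is pushed home in the fork (value of joint pin above 0.0255 m), for 0.2 s.
2. the pad presses the scraper handle while the trigger is held (value of joint pin above 0.0255 m and value of joint pad above 0.003 m and value of joint trigger above 0.002 m), for 0.2 s.
At the end, for the whole second after the job is handed in: Through the last second: pin home (25.5 of 28 mm or more), fingers holding the trigger in (over 2 mm, over 3 N), pad pressed in 3.5 to 11 of 14 mm by the scraper handle, which stands flat and still against the fixed jaw (within about 4 mm); bystanders within 30 mm of their starts (value of joint pin above 0.0255 m and value of joint pad between 0.0035 and 0.011 m and value of joint trigger above 0.002 m and contact force between the fingers and clamp above 3 N and contact force between scraper and jaw above 3 N and x of scraper in the frame of clamp between 0.079 and 0.086 m and y of scraper in the frame of clamp between -0.02 and 0.02 m and z of scraper in the frame of clamp between 0.045 and 0.056 m and angle between scraper's own z axis and vertical below 0.12 rad and linear speed of scraper below 0.02 m/s and distance of each of jug, spray, peg_tub, peg_clip from where it was at the start of the episode below 0.03 m); the arm keeps its last pose, push and grip.
It fails at once if the pad is pressed all the way in (past 13 mm): the handle is crushed (value of joint pad above 0.013 m).
It fails at once if the hand pushes the moving jaw or its pad (contact force between any of the arm, the fingers and jaw above 2 N).
It fails at once if a bystander is disturbed (moved more than 30 mm) (distance of any of jug, spray, peg_tub, peg_clip from where it was at the start of the episode above 0.03 m).
It also fails if it takes over 58 s, if anything falls off the work surface, if the arm or the gripper's body presses on something with over 40 N, if the wrist force passes 120 N, or if a joint passes its speed limit or range.

ROBOT

A 6-joint arm with a two-finger parallel gripper is mounted at the origin on the work surface. World frame = base frame: x ahead of the robot, y to its left, z up, the work surface at z = 0. Lengths are in m, angles in rad, forces in N, time in s.
With the tool pointing down it reaches from about 0.25 to 0.775 m from the base axis. Payload 4 kg.
Tool frame: the origin (TCP) lies at the very end of the fingers, on their centre line; the grasp point (between the pads) lies 19 mm behind it (robot.tcp_to_grasp is the distance from the TCP to the grasp point, in m); z points along the fingers, y is the line along which they close (so a half turn about z gives the same grasp; the last joint's range is limited). The gripper opens to 94 mm and grips with 3 to 60 N. Pads are 16 mm wide; open, the fingers measure 119 mm over their backs; the gripper's body (75 mm by 177 mm) begins 78 mm behind the grasp point.
Start: joints at [-1.281, 0.087, 1.371, -0, 1.684, -0.103], TCP at [0.211, -0.508, 0.206] pointing down, gripper open.
Joint ranges: [-3.1, 3.1], [-0.76, 2.03], [0.27, 2.55], [-1.08, 4.22], [0.17, 2.65], [-2.57, 2.57]. Speed limits (rad/s): [2.79, 2.79, 3.14, 3.14, 3.14, 3.14].

INTERFACE

Orientations are given as [roll, pitch, yaw] about the fixed x, y, z axes, in that order (R = Rz(yaw) Ry(pitch) Rx(roll)).
In Python, from bench import robot, camrig gives the robot as it stands (robot), with the cameras (camrig).
- The arm moves only by the tool advance, called after "Emit:" by a JSON object that holds its "method" and its "body". Schema: {"type":"object","properties":{"steps":{"type":"array","items":{"type":"number"},"minItems":5,"maxItems":100},"only":{"type":"string"},"quiet":{"type":"boolean"},"lines":{"type":"string"}},"required":["steps"],"additionalProperties":false}. steps is one flat list of numbers that holds 1 to 20 rows one after another, with no inner brackets; each row has 5 numbers: the finger opening in m, then dx, dy, dz in parts of the range, where 1.0 means 250 mm, then a turn about the tool's z in a scale on which 1.0 is 60 degrees; each row shifts and turns the commanded pose from where the row before left it, along the tool's axes as they then stand; what a row does not reach is not made up. A row lasts 1/12 s, in which the tool goes at most 0.0417 m and 0.125 rad, less where a joint would pass 70% of its speed; a pose out of reach is approached as far as the arm can. The fingers move at their own pace and stop on an object; the grip force is fixed at half the most. Time passes only in rows, so rows that do not move let the fingers close. The tool returns the time, the measured TCP pose, the force, the opening and the grip force at its end. only (a regular expression) keeps the lines of the reply that match it, lines (a string "A,B") keeps lines A to B, and quiet returns only ok. A shift or turn number past 1, either way, is cut back to 1. Input that does not fit is refused with a message, and nothing moves.
- robot.get_obs(): the state, without advancing time (a new reading comes with each control period).
- camrig.snapshot(name): name is "scene" or "top"; returns a dict with "color" (400x640x3 uint8, blue, green, red), "fx", "fy", "cx", "cy" (pixels), "extrinsics" (4x4, takes a point from world to camera coordinates). Camera axes: x right, y down, z forward; pixel columns grow to the right and rows downward; lengths in m; the calibration is good to about 2 mm. A picture is of the moment at which its call begins. There is no depth.
- robot.close_job(): hands the job in; it is judged then, once.
The state is a dict: "time": time; "joint_positions": joint angles; "qvel": joint speeds; "joint_torque": joint torques, N m; "tool_pos": TCP position; "ee_rot": TCP orientation; "wrist_force": force on the tool from outside, world axes, zero at the start; "wrist_torque": the same for the moment, N m; "width": finger opening in m; "finger_force": force on a finger pad.
Only numpy, scipy, OpenCV 4.12 (cv2) and the standard library are available. Lean on these libraries where they do the work, as an engineer would, in place of code of your own. Each camera call takes 0.05 s, during which the arm holds its last target. There are 200 camera calls.

## Working session

There is one attempt and no reset: what is moved stays moved. The work goes in short steps, Python scripts to look and compute and a tool call to move; the robot and the scene stay as the last step left them, time stands still between calls to the robot, and variables do not carry over. Pictures are saved under pics/ and viewed, at most 10 in all, crops included, and the job is handed in when it is done.

```bash
ls; mkdir -p pics; python3 - <<'E'
from bench import robot, camrig
import cv2
for n in ("scene","top"):
    s=camrig.snapshot(n); cv2.imwrite(f"pics/{n}0.png",s["color"]); print(n,s["fx"],s["fy"],s["cx"],s["cy"],s["extrinsics"])
print(robot.get_obs())
E
```

```text
bench.py
pics
scene 508.5710388009875 508.5710388009875 326.49895010058157 192.10744094229364 [[-0.66647425  0.74533646 -0.01690086  0.38447919]
 [ 0.52492245  0.45304262 -0.72056145 -0.25695297]
 [-0.52940391 -0.48910729 -0.69318508  1.89808436]
 [ 0.          0.          0.          1.        ]]
top 364.08500738639236 364.08500738639236 322.99884068300577 204.7902468189393 [[-0.00892885 -0.99989423  0.0114803   0.03756458]
 [-0.99439206  0.00766867 -0.10547811  0.57486464]
 [ 0.10537892 -0.01235772 -0.99435535  0.94980801]
 [ 0.          0.          0.          1.        ]]
{'time': 0.1, 'joint_positions': array([-1.28112489e+00,  8.78983261e-02,  1.37207025e+00, -2.69858868e-05,
        1.68359326e+00, -1.03132333e-01]), 'qvel': array([-0.00083514, -0.00033852, -0.00458687, -0.00076197,  0.0011832 ,
       -0.00059019]), 'joint_torque': array([ 2.54100778e-03, -3.41252089e+01, -3.03302336e+01,  7.20750564e-02,
        3.03789438e-02, -9.92831042e-05]), 'tool_pos': array([ 0.21036123, -0.50765947,  0.20442847]), 'ee_rot': array([-3.13963117e+00, -1.76049150e-04,  3.92800584e-01]), 'wrist_force': array([ 0.82457652, -0.27061631, -0.36713934]), 'wrist_torque': array([ 0.09301743, -0.01199966,  0.03026286]), 'finger_force': 0.0, 'width': 0.09405481452085726}
```

View pics/scene0.png

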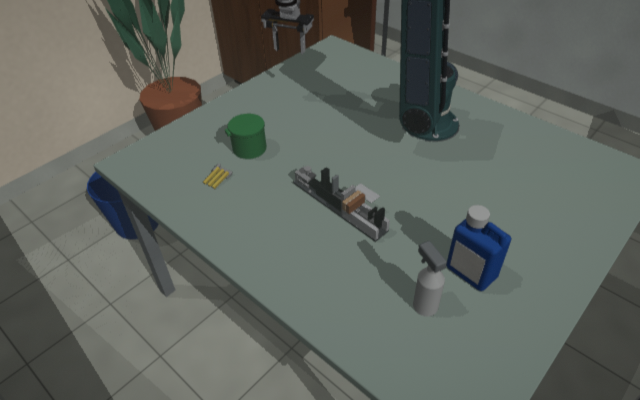

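View pics/top0.png

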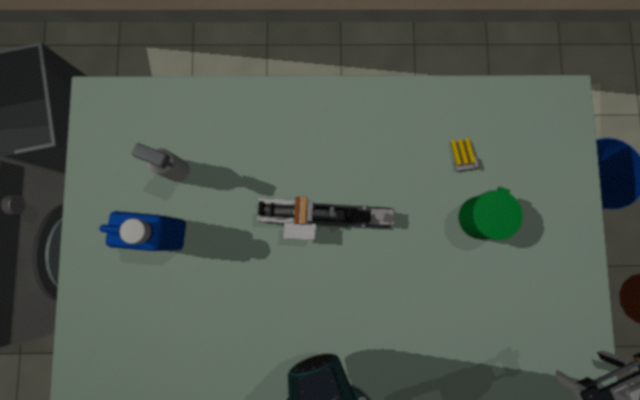

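The clamp lies along the image row in the top view: columns 257–395 at about row 213, with the pin end on the right (world −y) and the jaw on the left. The robot is at the bottom. I'll enlarge both views.

```bash
python3 - <<'E'
import cv2
a=cv2.imread("pics/scene0.png")[155:245,280:400]; b=cv2.imread("pics/top0.png")[185:245,245:405]
f=lambda i,k:cv2.convertScaleAbs(cv2.resize(i,None,fx=k,fy=k,interpolation=cv2.INTER_CUBIC),alpha=1.6)
cv2.imwrite("pics/sc.png",f(a,6)); cv2.imwrite("pics/tc.png",f(b,5))
E
```

```text
(no output)
```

View pics/sc.png

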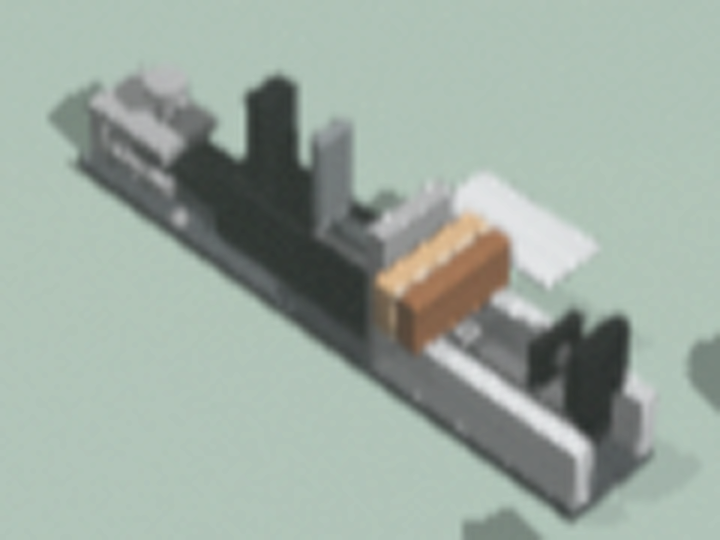

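View pics/tc.png

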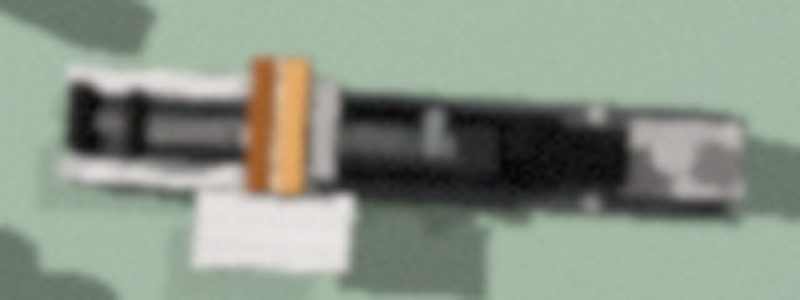

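Pin head in the scene view is at about (307.7, 168). In the top view it is either the light disc near crop (685,140) or the dark blob at (716,160). I'll triangulate both, along with the trigger, handle, jaw and scraper.

```bash
cat > h.py <<'E'
import numpy as np
S=dict(f=508.5710388,c=(326.49895,192.10744),E=np.array([[-0.66647425,0.74533646,-0.01690086,0.38447919],[0.52492245,0.45304262,-0.72056145,-0.25695297],[-0.52940391,-0.48910729,-0.69318508,1.89808436]]))
T=dict(f=364.085,c=(322.99884,204.79025),E=np.array([[-0.00892885,-0.99989423,0.0114803,0.03756458],[-0.99439206,0.00766867,-0.10547811,0.57486464],[0.10537892,-0.01235772,-0.99435535,0.94980801]]))
def ray(C,u,v):
    R,t=C["E"][:,:3],C["E"][:,3]; d=R.T@np.array([(u-C["c"][0])/C["f"],(v-C["c"][1])/C["f"],1.]); return -R.T@t,d/np.linalg.norm(d)
def onz(C,u,v,z):
    o,d=ray(C,u,v); return o+d*(z-o[2])/d[2]
def tri(s,t):
    o1,d1=ray(S,*s);o2,d2=ray(T,*t)
    a,b=np.linalg.lstsq(np.c_[d1,-d2],o2-o1,rcond=None)[0]
    p,q=o1+a*d1,o2+b*d2; return (p+q)/2,np.linalg.norm(p-q)
def proj(C,p):
    q=C["E"][:,:3]@p+C["E"][:,3]; return q[:2]/q[2]*C["f"]+C["c"]
sc=lambda x,y:(x/6+280-.5+.5/6,y/6+155-.5+.5/6)
tc=lambda x,y:(x/5+245-.4,y/5+185-.4)
E
python3 - <<'E'
from h import *
np.set_printoptions(precision=4,suppress=True)
for n,s,t in [("pin light",(166,78),(685,142)),("pin dark",(166,78),(716,160)),("trigger top",(334,127),(434,130)),("jaw top-front(+y end)",(440,188),(326,175)),("scr top corner -y/front",(385,285),(297,60)),("rail near end top",(580,445),(70,68)),
 ("scr +y top seam",(478,218),(290,190)),("blade corner",(548,278),(195,270))]:
    print(n,*tri(sc(*s),tc(*t)))
print("pin from planes z=.082/.054:",onz(S,*sc(166,78),.082),onz(S,*sc(166,78),.054),onz(T,*tc(685,142),.082),onz(T,*tc(716,160),.082))
print("trig plane .118",onz(S,*sc(334,127),.118),onz(T,*tc(434,130),.118))
# axis from top: rails outer edge line, scraper
print("rail ends z.05", onz(T,*tc(68,68),.05),onz(T,*tc(62,182),.05))
print("jaw top z.1 edges", onz(T,*tc(326,80),.1),onz(T,*tc(326,180),.1))
E
```

```text
pin light [ 0.5455 -0.1131  0.0785] 0.0076697741168680125
pin dark [ 0.5351 -0.1285  0.0638] 0.01477919002948284
trigger top [0.5509 0.0139 0.1212] 0.0008507127725270008
jaw top-front(+y end) [0.5311 0.0669 0.098 ] 8.146939679661784e-05
scr top corner -y/front [0.5907 0.0817 0.0846] 0.00024104763361239376
rail near end top [0.5906 0.2023 0.0561] 0.0017056111390619229
scr +y top seam [0.5243 0.0857 0.0842] 0.0007835479866741701
blade corner [0.494  0.1262 0.0461] 0.02756246390681711
pin from planes z=.082/.054: [ 0.5467 -0.1066  0.082 ] [ 0.5242 -0.1295  0.054 ] [ 0.5475 -0.1157  0.082 ] [ 0.5382 -0.1312  0.082 ]
trig plane .118 [0.548 0.012 0.118] [0.5514 0.0135 0.118 ]
rail ends z.05 [0.5918 0.2037 0.05  ] [0.5317 0.2063 0.05  ]
jaw top z.1 edges [0.5786 0.0666 0.1   ] [0.5285 0.0668 0.1   ]
```

The light disc is the pin (z≈0.08, near (0.546, −0.111)). Heights also agree for trigger (0.121), fixed jaw (0.098), scraper top (0.084) and rails (0.056). From these, the clamp origin is about (0.551, 0.0065) with its axis along (0.048, 0.9988). Next: turn by +0.44, close the fingers and travel to above the pin.

The rows are not in the units I measure in: shifts go in shares of 250 mm and turns go in shares of 60 degrees. I convert before sending: -0.026 m is -0.104, -0.022 m is -0.088, 0.11 rad is 0.105.

Emit:
{"method": "advance", "body": {"steps": [0,0,0,0,0.105,0,0,0,0,0.105,0,0,0,0,0.105,0,0,0,0,0.105,0,0.08,-0.104,0,0,0,0.08,-0.104,0,0,0,0.08,-0.104,0,0,0,0.08,-0.104,0,0,0,0.08,-0.104,0,0,0,0.08,-0.104,0,0,0,0.08,-0.104,0,0,0,0.08,-0.104,0,0,0,0.08,-0.104,0,0,0,0.08,-0.104,0,0,0,0.08,-0.104,0,0,0,0.08,-0.104,0,0,0,0.08,-0.104,0,0,0,0.08,-0.104,0,0,0,0.08,-0.104,0,0,0,0.068,-0.088,0,0]}}

```text
time: 1.77
tool_pos: [0.5474, -0.1095, 0.2047]
ee_rot: [-3.141, 0.001, -0.046]
wrist_force: [-0.2, 0.7, 0.2]
width: 0.0006
finger_force: 0.0
```

Emit:
{"method": "advance", "body": {"steps": [0,0,0,0,0,0,0,0,0,0,0,0,0,0,0]}}

```text
time: 2.02
tool_pos: [0.5461, -0.1119, 0.2049]
ee_rot: [3.141, 0.001, -0.047]
wrist_force: [-0.0, -0.3, -0.8]
width: 0.0002
finger_force: 0.0
```

In the tool's units: 0.03 m is 0.12, 0.015 m is 0.06.

Emit:
{"method": "advance", "body": {"steps": [0,0,0,0.12,0,0,0,0,0.12,0,0,0,0,0.12,0,0,0,0,0.06,0,0,0,0,0,0,0,0,0,0,0]}}

```text
time: 2.52
tool_pos: [0.5454, -0.1126, 0.0999]
ee_rot: [-3.141, 0.002, -0.049]
wrist_force: [-0.1, 0.1, 0.4]
width: 0.0003
finger_force: 0.0
```

Emit:
{"method": "advance", "body": {"steps": [0,0,0,0.04,0,0,0,0,0.04,0,0,0,0,0,0]}}

```text
time: 2.77
tool_pos: [0.5458, -0.1117, 0.0793]
ee_rot: [-3.141, 0.002, -0.048]
wrist_force: [-0.2, 0.1, 0.2]
width: 0.0007
finger_force: 0.0
```

```bash
python3 - <<'E'
from bench import robot, camrig
import cv2,numpy as np
a=camrig.snapshot("scene")["color"][130:230,270:400]; b=camrig.snapshot("top")["color"][170:250,245:405]
f=lambda i,k:cv2.convertScaleAbs(cv2.resize(i,None,fx=k,fy=k,interpolation=cv2.INTER_CUBIC),alpha=1.6)
a=f(a,3);b=f(b,3);o=np.zeros((300,880,3),np.uint8);o[:,:390]=a;o[:240,400:880]=b;cv2.imwrite("pics/p1.png",cv2.resize(o,(800,273)))
E
```

```text
(no output)
```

View pics/p1.png

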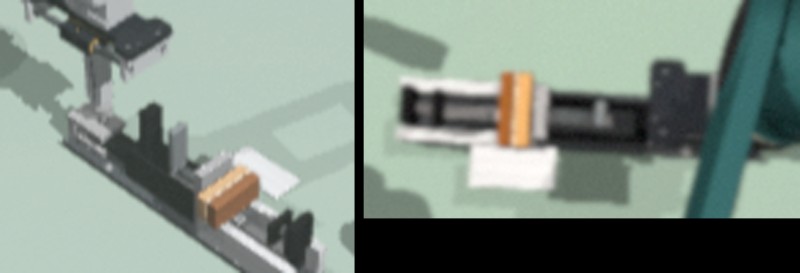

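The closed fingers stand over the pin head (left view, about (97,105)). I'll press on down.

In the tool's units: 0.005 m is 0.02.

Emit:
{"method": "advance", "body": {"steps": [0,0,0,0.02,0,0,0,0,0.02,0,0,0,0,0,0]}}

```text
time: 3.12
tool_pos: [0.5474, -0.1117, 0.0708]
ee_rot: [3.141, -0.002, -0.047]
wrist_force: [0.2, 0.4, 0.7]
width: 0.0005
finger_force: 0.4
```

Emit:
{"method": "advance", "body": {"steps": [0,0,0,0.02,0,0,0,0,0.02,0,0,0,0,0,0]}}

```text
time: 3.37
tool_pos: [0.5472, -0.1117, 0.0606]
ee_rot: [3.141, -0.001, -0.047]
wrist_force: [0.5, 0.2, 1.6]
width: 0.0007
finger_force: 0.6
```

Emit:
{"method": "advance", "body": {"steps": [0,0,0,0.016,0,0,0,0,0.008,0,0,0,0,0,0]}}

```text
time: 3.62
tool_pos: [0.5472, -0.1117, 0.0547]
ee_rot: [3.141, -0.001, -0.047]
wrist_force: [2.7, -0.1, 2.5]
width: 0.0002
finger_force: 1.3
```

In the tool's units: 0.002 m is 0.008, 0.001 m is 0.004.

Emit:
{"method": "advance", "body": {"steps": [0,0,0,0.008,0,0,0,0,0.004,0,0,0,0,0,0,0,0,0,0,0]}}

```text
time: 3.95
tool_pos: [0.5472, -0.1117, 0.0541]
ee_rot: [3.141, -0.002, -0.047]
wrist_force: [-2.6, 1.1, 12.0]
width: 0.0006
finger_force: 6.2
```

Emit:
{"method": "advance", "body": {"steps": [0,0,0,0.008,0,0,0,0,0,0,0,0,0,0,0]}}

```text
time: 4.2
tool_pos: [0.5473, -0.1117, 0.054]
ee_rot: [3.141, -0.003, -0.047]
wrist_force: [-5.2, 1.3, 18.8]
width: 0.0004
finger_force: 9.9
```

The pin is home: hard stop at 0.054 with 19 N. Next I'll rise, open to 0.09, move over handle and trigger (clamp x = −27), then refine the front-finger position with a measurement.

In the tool's units: -0.03 m is -0.12, -0.025 m is -0.1.

Emit:
{"method": "advance", "body": {"steps": [0,0,0,-0.1,0,0,0,0,-0.12,0,0,0,0,-0.12,0,0,0,0,-0.12,0,0.085,0,-0.092,0,0,0.085,0,-0.092,0,0,0.085,0,-0.092,0,0,0.085,-0.008,-0.088,0,0,0.085,0,0,0,0,0.085,0,0,0,0,0.085,0,0,0,0]}}

```text
time: 5.12
tool_pos: [0.5484, -0.021, 0.1636]
ee_rot: [3.141, 0.002, -0.047]
wrist_force: [-0.4, 0.6, 0.5]
width: 0.0439
finger_force: 0.0
```

```bash
python3 - <<'E'
from bench import robot, camrig
import cv2,numpy as np
from h import *
for n in ("scene","top"): cv2.imwrite(f"pics/{n}1.png",camrig.snapshot(n)["color"])
a=cv2.imread("pics/scene1.png")[130:230,270:400]; b=cv2.imread("pics/top1.png")[170:250,245:405]
f=lambda i,k:cv2.convertScaleAbs(cv2.resize(i,None,fx=k,fy=k,interpolation=cv2.INTER_CUBIC),alpha=1.6)
a=f(a,5);cv2.imwrite("pics/p2.png",a)
print(robot.get_obs()["tool_pos"])
# pin head projected at home
print(proj(S,np.array([.5465,-.1112,.054])),proj(S,np.array([.5465,-.1112,.082])))
E
```

```text
[ 0.54869316 -0.02155424  0.16396493]
[306.62091616 173.53437986] [306.23090215 166.92217089]
```

View pics/p2.png

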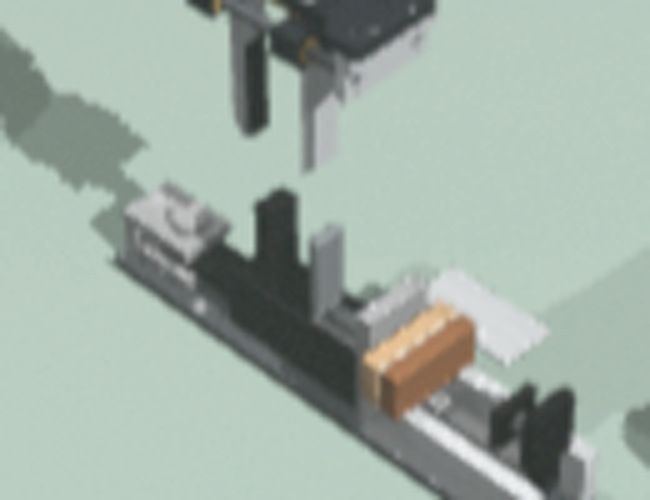

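The pin head sits low on the fork, at crop (182,212). The fingers are still opening, so I'll open wide and then descend.

In the tool's units: 0.02 m is 0.08, 0.01 m is 0.04.

Emit:
{"method": "advance", "body": {"steps": [0.093,0.004,0,0,0,0.093,0,0,0,0,0.093,0,0,0,0,0.093,0,0,0,0,0.093,0,0,0,0,0.093,0,0,0,0,0.093,0,0,0,0,0.093,0,0,0,0,0.093,0,0,0.08,0,0.093,0,0,0.04,0,0.093,0,0,0,0]}}

```text
time: 6.13
tool_pos: [0.5479, -0.0203, 0.1312]
ee_rot: [-3.141, 0.006, -0.047]
wrist_force: [0.3, -0.3, -0.9]
width: 0.0931
finger_force: 0.0
```

Emit:
{"method": "advance", "body": {"steps": [0.093,0,0,0.08,0,0.093,0,0,0.08,0,0.093,0,0,0.08,0,0.093,0,0,0,0,0.093,0,0,0,0]}}

```text
time: 6.55
tool_pos: [0.5491, -0.0205, 0.0737]
ee_rot: [-3.141, 0.003, -0.047]
wrist_force: [0.7, -0.5, 0.6]
width: 0.093
finger_force: 0.0
```

```bash
python3 - <<'E'
from bench import robot, camrig
import cv2,numpy as np
a=camrig.snapshot("scene")["color"][130:230,270:400]; b=camrig.snapshot("top")["color"]
cv2.imwrite("pics/topA.png",b); b=b[170:250,245:405]
f=lambda i,k:cv2.convertScaleAbs(cv2.resize(i,None,fx=k,fy=k,interpolation=cv2.INTER_CUBIC),alpha=1.6)
o=np.zeros((400,800,3),np.uint8);o[:300,:390]=f(a,3);o[:200,400:]=f(b,2.5);cv2.imwrite("pics/p3.png",o)
E
```

```text
(no output)
```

View pics/p3.png

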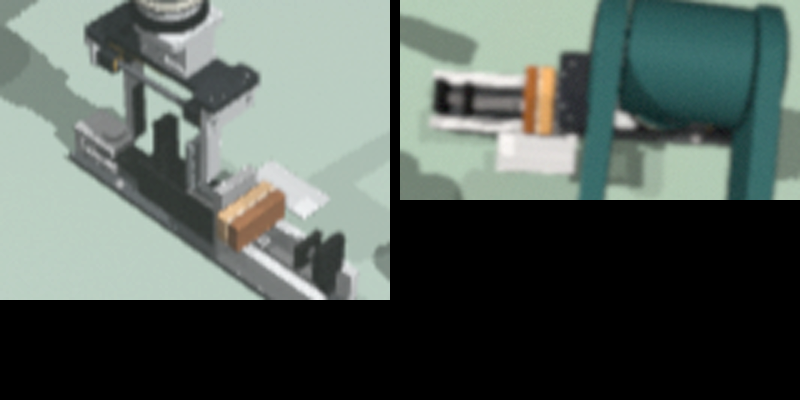

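The fingers straddle handle and trigger, and the jaw stays visible from above. I'll do the first pull and watch.

```bash
cat > prof.py <<'E'
from bench import robot, camrig
import numpy as np,cv2,sys
from h import *
im=cv2.cvtColor(camrig.snapshot("top")["color"],cv2.COLOR_BGR2GRAY).astype(np.float32)
cv2.imwrite("pics/t_%s.png"%sys.argv[1],im)
# profile along clamp axis (lines y=-6..6mm across) at z=.085
xs=np.arange(.088,.212,.002); L=[]
for w in np.arange(-.008,.0081,.004):
    uv=np.array([proj(T,np.array([.5512,.0065,.085])+x*np.array([.048,.9988,0])+w*np.array([-.9988,.048,0])) for x in xs],np.float32)
    L.append(cv2.remap(im,uv[:,:1],uv[:,1:],cv2.INTER_LINEAR)[:,0])
p=np.mean(L,0)
print(" ".join(f"{int(x*1000)}:{int(v)}" for x,v in zip(xs,p)))
E
python3 prof.py a
```

```text
88:87 90:75 92:70 94:69 96:71 98:73 100:76 102:74 104:69 106:62 108:59 110:59 112:60 114:61 116:62 118:62 120:61 122:61 124:61 126:62 128:62 130:62 132:61 134:62 136:61 138:62 140:62 142:63 144:63 146:61 148:56 150:48 152:36 154:23 156:17 158:20 160:28 162:38 164:47 166:53 168:56 170:55 172:52 174:47 176:37 178:26 180:18 182:14 184:16 186:20 188:30 190:47 192:71 194:91 196:105 198:113 200:117 202:119 204:120 206:121 208:121 210:121
```

Emit:
{"method": "advance", "body": {"steps": [0.08,0,0,0,0,0.08,0,0,0,0,0.08,0,0,0,0,0.075,0,0,0,0,0.072,0,0,0,0,0.068,0,0,0,0,0.068,0,0,0,0]}}

```text
time: 7.28
tool_pos: [0.5503, -0.018, 0.0748]
ee_rot: [-3.137, -0.001, -0.047]
wrist_force: [0.6, 6.5, 1.6]
width: 0.0681
finger_force: 3.6
```

Emit:
{"method": "advance", "body": {"steps": [0.06,0,0,0,0,0.052,0,0,0,0,0.044,0,0,0,0,0.038,0,0,0,0,0.038,0,0,0,0,0.038,0,0,0,0]}}

```text
time: 7.78
tool_pos: [0.55, -0.0198, 0.0748]
ee_rot: [-3.141, -0.0, -0.047]
wrist_force: [-0.8, 2.4, 2.5]
width: 0.0383
finger_force: 7.3
```

```bash
python3 prof.py b
```

```text
88:87 90:76 92:70 94:69 96:69 98:67 100:64 102:59 104:55 106:52 108:54 110:56 112:59 114:62 116:63 118:63 120:62 122:62 124:63 126:63 128:62 130:59 132:53 134:41 136:28 138:20 140:19 142:25 144:35 146:46 148:53 150:57 152:57 154:56 156:50 158:41 160:30 162:20 164:15 166:17 168:19 170:21 172:25 174:32 176:39 178:45 180:49 182:51 184:58 186:71 188:87 190:101 192:110 194:113 196:114 198:116 200:118 202:120 204:121 206:121 208:121 210:120[ WARN:0@0.747] global loadsave.cpp:1063 imwrite_ Unsupported depth image for selected encoder is fallbacked to CV_8U.
[ WARN:0@0.934] global loadsave.cpp:1063 imwrite_ Unsupported depth image for selected encoder is fallbacked to CV_8U.
```

Jaw advanced about 17 mm (156→139). The spacing between the pad and jaw dark bands is 26 mm and will serve as the pad gauge. Second pump.

Emit:
{"method": "advance", "body": {"steps": [0.05,0,0,0,0,0.06,0,0,0,0,0.07,0,0,0,0,0.08,0,0,0,0,0.08,0,0,0,0,0.08,0,0,0,0]}}

```text
time: 8.33
tool_pos: [0.5502, -0.0208, 0.0746]
ee_rot: [3.141, -0.001, -0.047]
wrist_force: [0.1, 3.2, 3.2]
width: 0.0746
finger_force: 1.8
```

Emit:
{"method": "advance", "body": {"steps": [0.07,0,0,0,0,0.06,0,0,0,0,0.05,0,0,0,0,0.044,0,0,0,0,0.038,0,0,0,0,0.038,0,0,0,0,0.038,0,0,0,0]}}

```text
time: 8.92
tool_pos: [0.55, -0.0197, 0.0746]
ee_rot: [-3.14, -0.0, -0.047]
wrist_force: [0.9, 6.0, 3.6]
width: 0.0389
finger_force: 6.3
```

```bash
python3 prof.py c 2>&1|cut -d' ' -f1-50
```

```text
[ WARN:0@0.704] global loadsave.cpp:1063 imwrite_ Unsupported depth image for selected encoder is fallbacked to CV_8U.
88:87 90:75 92:70 94:69 96:68 98:68 100:65 102:60 104:57 106:55 108:56 110:59 112:61 114:63 116:63 118:61 120:54 122:44 124:32 126:22 128:20 130:25 132:33 134:44 136:52 138:56 140:58 142:56 144:52 146:45 148:34 150:24 152:17 154:16 156:18 158:20 160:24 162:30 164:37 166:43 168:47 170:49 172:50 174:50 176:50 178:51 180:51 182:53 184:59 186:72
```

Emit:
{"method": "advance", "body": {"steps": [0.05,0,0,0,0,0.06,0,0,0,0,0.07,0,0,0,0,0.08,0,0,0,0,0.08,0,0,0,0,0.08,0,0,0,0]}}

```text
time: 9.47
tool_pos: [0.5501, -0.021, 0.0745]
ee_rot: [3.141, -0.001, -0.047]
wrist_force: [0.4, 3.8, 1.6]
width: 0.0748
finger_force: 1.8
```

```bash
python3 prof.py d 2>&1|cut -d' ' -f1-50
```

```text
[ WARN:0@0.738] global loadsave.cpp:1063 imwrite_ Unsupported depth image for selected encoder is fallbacked to CV_8U.
88:87 90:76 92:70 94:69 96:68 98:67 100:65 102:61 104:57 106:55 108:56 110:59 112:61 114:63 116:64 118:60 120:53 122:43 124:31 126:22 128:20 130:25 132:35 134:44 136:52 138:55 140:57 142:55 144:51 146:41 148:30 150:21 152:16 154:17 156:19 158:21 160:25 162:32 164:39 166:44 168:48 170:50 172:50 174:51 176:50 178:50 180:50 182:52 184:58 186:72
```

The second pump moved it 12 mm and the jaw stays put on release. Third pump with a fuller release.

Emit:
{"method": "advance", "body": {"steps": [0.08,0,0,0,0,0.08,0,0,0,0,0.07,0,0,0,0,0.06,0,0,0,0,0.05,0,0,0,0,0.044,0,0,0,0,0.038,0,0,0,0,0.038,0,0,0,0,0.038,0,0,0,0]}}

```text
time: 10.27
tool_pos: [0.5492, -0.0194, 0.0736]
ee_rot: [-3.14, 0.002, -0.046]
wrist_force: [-0.7, 3.3, -2.1]
width: 0.0391
finger_force: 7.3
```

```bash
python3 prof.py e 2>&1|cut -d' ' -f1-50|tail -1
```

```text
88:87 90:76 92:71 94:69 96:69 98:68 100:65 102:61 104:57 106:54 108:52 110:45 112:35 114:24 116:19 118:22 120:31 122:40 124:49 126:55 128:56 130:56 132:53 134:47 136:37 138:25 140:18 142:17 144:19 146:20 148:24 150:30 152:37 154:44 156:47 158:48 160:48 162:49 164:49 166:50 168:50 170:50 172:50 174:50 176:50 178:50 180:51 182:53 184:59 186:72
```

Pad face is now about 11–13 mm from the scraper. I'll release fully, then pull gradually and measure.

Emit:
{"method": "advance", "body": {"steps": [0.05,0,0,0,0,0.06,0,0,0,0,0.07,0,0,0,0,0.08,0,0,0,0,0.085,0,0,0,0,0.085,0,0,0,0,0.085,0,0,0,0,0.085,0,0,0,0]}}

```text
time: 10.98
tool_pos: [0.5508, -0.0221, 0.0755]
ee_rot: [3.139, -0.003, -0.048]
wrist_force: [0.8, -0.1, 0.8]
width: 0.0845
finger_force: 0.0
```

Emit:
{"method": "advance", "body": {"steps": [0.075,0,0,0,0,0.07,0,0,0,0,0.06,0,0,0,0,0.052,0,0,0,0,0.052,0,0,0,0,0.052,0,0,0,0]}}

```text
time: 11.48
tool_pos: [0.5507, -0.0182, 0.0752]
ee_rot: [-3.137, -0.002, -0.046]
wrist_force: [1.7, 8.1, 2.4]
width: 0.0525
finger_force: 4.0
```

```bash
python3 prof.py f 2>&1|cut -d' ' -f1-40|tail -1
```

```text
88:86 90:75 92:70 94:69 96:69 98:68 100:65 102:60 104:53 106:43 108:33 110:24 112:21 114:24 116:31 118:42 120:50 122:54 124:56 126:56 128:53 130:47 132:37 134:27 136:19 138:17 140:18 142:20 144:23 146:29 148:37 150:43 152:47 154:49 156:49 158:49 160:49 162:49 164:49 166:50
```

Emit:
{"method": "advance", "body": {"steps": [0.047,0,0,0,0,0.042,0,0,0,0,0.038,0,0,0,0,0.038,0,0,0,0,0.038,0,0,0,0]}}

```text
time: 11.95
tool_pos: [0.5505, -0.02, 0.0752]
ee_rot: [-3.141, -0.001, -0.047]
wrist_force: [0.3, 4.5, 3.9]
width: 0.0383
finger_force: 6.4
```

```bash
python3 prof.py g 2>&1|cut -d' ' -f1-40|tail -1
```

```text
88:86 90:75 92:70 94:68 96:68 98:63 100:53 102:40 104:30 106:27 108:36 110:45 112:52 114:55 116:57 118:55 120:51 122:44 124:33 126:22 128:18 130:18 132:19 134:22 136:27 138:34 140:40 142:45 144:47 146:47 148:48 150:49 152:49 154:50 156:49 158:50 160:50 162:49 164:49 166:50
```

Pad is at or near contact. The next pull is final, so I'll do it in small steps.

Emit:
{"method": "advance", "body": {"steps": [0.05,0,0,0,0,0.06,0,0,0,0,0.07,0,0,0,0,0.08,0,0,0,0,0.085,0,0,0,0,0.085,0,0,0,0,0.085,0,0,0,0,0.085,0,0,0,0]}}

```text
time: 12.67
tool_pos: [0.5489, -0.022, 0.0735]
ee_rot: [3.139, 0.002, -0.048]
wrist_force: [-0.0, 0.1, -0.4]
width: 0.0844
finger_force: 0.0
```

```bash
python3 prof.py g 2>&1|cut -d' ' -f1-40|tail -1
```

```text
88:88 90:76 92:70 94:68 96:67 98:63 100:53 102:40 104:29 106:27 108:35 110:45 112:52 114:56 116:57 118:55 120:51 122:43 124:34 126:23 128:17 130:17 132:18 134:21 136:26 138:34 140:40 142:44 144:46 146:47 148:48 150:48 152:49 154:49 156:49 158:49 160:50 162:50 164:49 166:49
```

Emit:
{"method": "advance", "body": {"steps": [0.075,0,0,0,0,0.07,0,0,0,0,0.065,0,0,0,0,0.058,0,0,0,0,0.055,0,0,0,0,0.055,0,0,0,0,0.055,0,0,0,0]}}

```text
time: 13.3
tool_pos: [0.5494, -0.0176, 0.0736]
ee_rot: [-3.136, 0.002, -0.046]
wrist_force: [0.5, 8.2, -0.7]
width: 0.055
finger_force: 3.9
```

```bash
python3 prof.py h 2>&1|cut -d' ' -f1-40|tail -1
```

```text
88:83 90:73 92:69 94:68 96:65 98:57 100:45 102:33 104:27 106:30 108:39 110:47 112:53 114:56 116:55 118:52 120:45 122:36 124:26 126:18 128:17 130:19 132:22 134:25 136:30 138:37 140:42 142:46 144:47 146:48 148:49 150:49 152:49 154:49 156:49 158:50 160:50 162:49 164:49 166:49
```

Emit:
{"method": "advance", "body": {"steps": [0.052,0,0,0,0,0.05,0,0,0,0,0.05,0,0,0,0,0.05,0,0,0,0]}}

```text
time: 13.68
tool_pos: [0.5494, -0.0171, 0.0736]
ee_rot: [-3.135, 0.002, -0.046]
wrist_force: [-0.2, 9.1, -1.9]
width: 0.0499
finger_force: 4.4
```

```bash
python3 prof.py i 2>&1|cut -d' ' -f1-40|tail -1
```

```text
88:74 90:69 92:68 94:66 96:61 98:50 100:36 102:28 104:28 106:37 108:47 110:53 112:56 114:56 116:53 118:47 120:37 122:27 124:20 126:17 128:19 130:21 132:24 134:31 136:38 138:43 140:46 142:47 144:48 146:48 148:49 150:49 152:50 154:49 156:50 158:50 160:50 162:49 164:50 166:50
```

Emit:
{"method": "advance", "body": {"steps": [0.048,0,0,0,0,0.046,0,0,0,0,0.046,0,0,0,0,0.046,0,0,0,0]}}

```text
time: 14.07
tool_pos: [0.5494, -0.0167, 0.0736]
ee_rot: [-3.135, 0.002, -0.046]
wrist_force: [1.2, 10.5, -1.4]
width: 0.0463
finger_force: 4.8
```

```bash
python3 prof.py j 2>&1|cut -d' ' -f1-40|tail -1
```

```text
88:69 90:67 92:66 94:62 96:53 98:40 100:29 102:28 104:34 106:45 108:52 110:56 112:57 114:54 116:49 118:39 120:28 122:20 124:17 126:19 128:21 130:24 132:30 134:37 136:44 138:46 140:47 142:48 144:49 146:49 148:49 150:49 152:49 154:50 156:50 158:50 160:50 162:50 164:50 166:50
```

The scraper is being pushed along the rails (its seam edge near x=88 is moving). I'll extend the profile to follow it and carry on.

```bash
sed -i 's/arange(.088,.212/arange(.064,.150/' prof.py; python3 prof.py k 2>&1|tail -1
```

```text
64:38 66:47 68:63 70:84 72:101 74:111 76:116 78:116 80:116 82:108 84:94 86:79 88:69 90:67 92:66 94:62 96:53 98:41 100:29 102:28 104:35 106:44 108:53 110:56 112:57 114:54 116:49 118:39 120:28 122:20 124:17 126:18 128:20 130:24 132:30 134:37 136:43 138:46 140:47 142:48 144:48 146:49 148:49
```

Emit:
{"method": "advance", "body": {"steps": [0.044,0,0,0,0,0.042,0,0,0,0,0.042,0,0,0,0,0.042,0,0,0,0]}}

```text
time: 14.5
tool_pos: [0.5493, -0.0179, 0.0736]
ee_rot: [-3.137, 0.002, -0.046]
wrist_force: [0.8, 6.8, -1.6]
width: 0.042
finger_force: 9.3
```

```bash
python3 prof.py l 2>&1|tail -1
```

```text
64:41 66:50 68:67 70:88 72:104 74:112 76:116 78:116 80:115 82:107 84:94 86:78 88:69 90:67 92:66 94:62 96:54 98:40 100:29 102:27 104:32 106:43 108:51 110:55 112:53 114:46 116:36 118:25 120:19 122:18 124:19 126:21 128:27 130:33 132:40 134:45 136:47 138:48 140:48 142:48 144:48 146:48 148:49
```

Emit:
{"method": "advance", "body": {"steps": [0.04,0,0,0,0,0.038,0,0,0,0,0.038,0,0,0,0,0.038,0,0,0,0]}}

```text
time: 14.88
tool_pos: [0.5492, -0.0198, 0.0737]
ee_rot: [-3.14, 0.002, -0.047]
wrist_force: [-0.9, 4.8, -3.7]
width: 0.0383
finger_force: 14.3
```

```bash
python3 prof.py m 2>&1|tail -1
```

```text
64:49 66:62 68:80 70:97 72:107 74:112 76:114 78:114 80:114 82:107 84:94 86:79 88:70 90:68 92:67 94:63 96:53 98:40 100:27 102:24 104:31 106:42 108:47 110:44 112:36 114:27 116:19 118:18 120:19 122:21 124:25 126:32 128:39 130:44 132:47 134:48 136:48 138:48 140:48 142:49 144:49 146:49 148:49
```

Scraper is stopped against the fixed jaw (seam edge steady at 84–85). The band spacing fell from 23.3 to about 16.3, so the pad is in about 7 mm, and the 14 N finger force agrees. I'll hold, then check once more.

Emit:
{"method": "advance", "body": {"steps": [0.038,0,0,0,0,0.038,0,0,0,0,0.038,0,0,0,0,0.038,0,0,0,0,0.038,0,0,0,0,0.038,0,0,0,0]}}

```text
time: 15.43
tool_pos: [0.5492, -0.0198, 0.0737]
ee_rot: [-3.14, 0.002, -0.047]
wrist_force: [-0.8, 4.7, -3.2]
width: 0.0382
finger_force: 14.1
```

```bash
python3 prof.py n 2>&1|tail -1; python3 - <<'E'
from bench import robot, camrig
import cv2
cv2.imwrite("pics/fin.png",cv2.convertScaleAbs(camrig.snapshot("scene")["color"],alpha=1.5))
E
```

```text
64:50 66:62 68:80 70:97 72:108 74:113 76:114 78:114 80:114 82:106 84:93 86:79 88:70 90:68 92:67 94:63 96:53 98:40 100:28 102:25 104:31 106:42 108:48 110:45 112:37 114:28 116:19 118:18 120:18 122:20 124:25 126:32 128:39 130:44 132:47 134:48 136:48 138:48 140:49 142:49 144:49 146:49 148:49
```

View pics/fin.png

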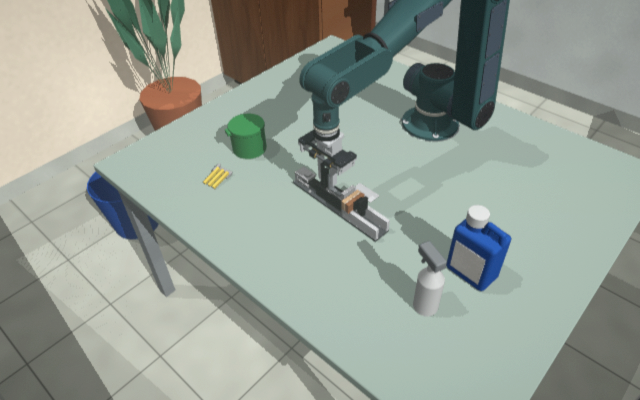

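The jaw (around (362,205)) presses the scraper, everything is steady, and the tub (247,136), clip (217,177), spray (428,290) and jug (480,247) stand where they began. Handing in.

```bash
python3 -c "
from bench import robot, camrig
print(robot.close_job())"
```

```text
the job is handed in; nothing more can be done
None
```

I handed the job in at about 15.5 s with the pin pushed home, the trigger still held squeezed, the pad pressed in about 7 mm with the scraper against the fixed jaw, and the bystanders unmoved in the last picture; no verdict was returned.

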